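# Lock the filament spool on its axle with the R-clip

### The job

Lock the filament spool on its holder: lift the loose blue dust cover off the grey clip block and set it down on the bare table, standing upright with its open side down. Then take the orange R-clip out of the block and push its straight leg down through the cross-hole near the free end of the white axle, with its bent leg riding over the side of the axle, until its collar sits on the axle and the bent leg has snapped back round it. Leave the green planter, the glue jar and the red parts bin where they are, and let go of everything.

Things in the scene. Friction and masses are not known exactly. Their poses are not given: they have to be found in the camera images.
- stand: Fixed spool holder. Origin on the table below the cross-hole, z up, y along the level axle from free end to spool. Black base 100 (x) by 190 mm (y -35 to 155), 10 thick. White axle, 24 diameter, centre line 95 mm up, y -22 to 118. Orange cone, 52 diameter, y 42 to 51; turning spool, 130 diameter, top 160 mm up, y 53 to 103; orange upright y 116 to 132, 121 mm high.
- hole (a point): Centre of the cross-hole, on the white axle's centre line 95 mm above the table (the axle's top is 12 mm higher). The hole runs straight down through the axle, is 7.5 mm square and open at both ends, with an orange band 3 mm wide round the axle 9 mm to each side of it. Axes as the stand's.
- block: Fixed grey clip block, 80 by 80 mm, 42 mm high, with a black round lip on top (66 mm inside diameter, 72 outside, 4 mm high) that locates the cover. Origin at the centre of its underside, z up. The clip stands legs down in a slot in its top, 7 mm wide, running along the block's x; the clip's straight leg is on the block's centre line.
- cover: Loose blue dust cover: upside-down cup, 62 mm diameter, 60 mm high, about 70 g, wall 3 mm, open below, with a white round knob on top, 22 mm diameter, from 60 to 86 mm above the rim. Origin at the centre of its open lower rim, z up. It starts on the block over the clip, hiding it, rim 42 mm above the table. Raise it at least 60 mm to clear the clip.
- clip: Loose orange R-clip, about 55 g. Origin in the middle of its grip tab (24 mm x, 12 mm y, 26 mm z), z up, legs down. The straight leg runs down from the tab on the z axis, the bent leg on the +x side in the x-z plane. Starts upright in the block, origin 81 mm above the table, axes as the block's. On the axle its y lies along the stand's y, bent leg on either side.
- clip_seat (a point): Point on the axis of the clip's straight leg, 51 mm below the clip's origin: it meets the centre of the cross-hole when the clip is home. A collar on the leg, 13 mm wide and 4 mm thick, its underside 12 mm above this point, then rests on top of the axle and stops the clip. Axes as the clip's.
- clip_tip (a point): Lower end of the clip's straight leg, 73 mm below the clip's origin. The leg is 5 mm in diameter, its last 9 mm only 3.5 mm.
- bent_leg (a joint): Springy bent leg of the clip, 5 mm wire, rad: 0 relaxed, grows as it spreads from the straight leg. It has a pocket that fits round the side of the axle (17 mm out), below it a nose, then a flared tip 71 mm below and 17 mm beside the clip's origin. Spreads to about 0.08 as the nose rides over the axle (some 3 to 15 N of downward push) and snaps back to 0 when home.
- planter: Bystander: green printed planter with a small plant, 72 mm diameter, 95 mm high over the leaves, loose. Origin at the centre of its underside.
- glue_jar: Bystander: jar with a yellow cap, 48 mm diameter, 85 mm high, loose. Origin at the centre of its underside.
- parts_bin: Bystander: small open red bin, 75 by 55 mm, 32 mm high, loose. Origin at the centre of its underside.
Mind the look-alikes: they are no part of the job. There is more than one size of the stand; the job needs the larger.

How it is judged:
By the outcome, as a careful person would: the job done as asked, in the order asked, and still so for the second after the job is handed in, with the robot touching nothing.
It also fails if it takes over 67 s, if anything falls off the work surface, if the arm or the gripper's body presses on something with over 40 N, if the wrist force passes 120 N, or if a joint passes its speed limit or range.

### The arm

A 7-joint arm with a two-finger parallel gripper is mounted at the origin on the work surface. World frame = base frame: x ahead of the robot, y to its left, z up, the work surface at z = 0. Lengths are in m, angles in rad, forces in N, time in s.
With the tool pointing down it reaches from about 0.425 to 0.925 m from the base axis. Payload 6.8 kg.
Tool frame: the origin (TCP) lies at the very end of the fingers, on their centre line; the grasp point (between the pads) lies 19 mm behind it; z points along the fingers, y is the line along which they close (so a half turn about z gives the same grasp; the last joint's range is limited). The gripper opens to 85 mm and grips with 20 to 120 N. Pads are 22 mm wide; open, the fingers measure 114 mm over their backs; the gripper's body (76 mm by 85 mm) begins 54 mm behind the grasp point. The pads swing forward as they close: fully open they stand 13 mm farther back than shut.
Start: joints at [1.049, 0.477, 0.022, 1.555, -0.011, 1.109, -0.083], TCP at [0.271, -0.618, 0.231] pointing down, gripper open.
Joint ranges: [-2.96, 2.96], [-0.34, 2.1], [-1.41, 1.46], [0.24, 2.44], [-1.37, 4.51], [0.17, 1.92], [-2.96, 2.96]. Speed limits (rad/s): [2.39, 2.39, 3.14, 3.14, 3.14, 3.14, 3.14].

### API

Orientations are given as a unit quaternion [w, x, y, z].
In Python, from station import get_obs, read_camera, hand_in gives the robot as it stands.
- The arm moves only by the tool arm_command, never from a script. Its argument "commands" is one flat list of numbers, 7 for each row, row after row: the shift along the tool's x, y, z in m, then the turn, a rotation vector about the tool's x, y, z in degrees, then the opening, from 0 (shut) to 1 (fully open). In form: [tx, ty, tz, rx, ry, rz, fingers, tx, ty, tz, rx, ry, rz, fingers, ...]. A call has 1 to 8 rows; each row is the pose to reach, as a shift and turn from the pose commanded when the call began, along the tool's axes at that moment; what a row does not reach only later rows make up. A row lasts 1/10 s, in which the tool goes at most 50 mm and 8.59 degrees, less where a joint would pass 70% of its speed; a pose out of reach is approached as far as the arm can. A call with a gripper value outside its range is refused whole. The fingers move at their own pace and stop on an object; "force" is the grip in N (left out, the last holds). Time passes only in rows, so rows that repeat a pose let the fingers close. It gives the time, the measured TCP pose, the force, the opening and the grip force at its end, in the units of the state.
- get_obs(): the state, without advancing time (a new reading comes with each control period).
- read_camera(name): name is "side" or "top"; returns a dict with "img" (384x512x3 uint8, red, green, blue), "camera_matrix" (3x3 intrinsics, pixels), "k1" (the pictures are not rectified: a ray, as slopes to the right and down, at radius r is drawn at 1 + k1 r^2 times it, then the intrinsics apply), "pose" (4x4, takes a point from camera to world coordinates). Camera axes: x right, y down, z forward; pixel columns grow to the right and rows downward; lengths in m; the calibration is good to about 2 mm. A picture is of the moment at which its call begins. There is no depth.
- hand_in(): hands the job in; it is judged then, once.
The state is a dict: "t": time; "q": joint angles; "joint_vel": joint speeds; "joint_torque": joint torques, N m; "eef_pos": TCP position; "tool_rot": TCP orientation; "contact_force": force on the tool from outside, world axes, zero at the start; "torque": the same for the moment, N m; "gripper_width": opening from 0.0 (shut) to 1.0 (fully open); "grasp_force": force on a finger pad.
Only numpy, scipy, OpenCV 4.12 (cv2) and the standard library are available. Lean on these libraries where they do the work, as an engineer would, in place of code of your own. Each camera call takes 0.05 s, during which the arm holds its last target. There are 200 camera calls.

## Working session

There is one attempt and no reset: what is moved stays moved. The work goes in short steps, Python scripts to look and compute and a tool call to move; the robot and the scene stay as the last step left them, time stands still between calls to the robot, and variables do not carry over. Pictures are saved under pics/ and viewed, at most 10 in all, crops included, and the job is handed in when it is done.

Besides the shell and the picture viewer there is one more tool, called after "Call:" as a command line: name --argument value ..., lists and objects as JSON in quotes. arm_command: Moves the arm, as the interface text tells. Its arguments: {"type":"object","properties":{"commands":{"type":"array","items":{"type":"number"}},"force":{"type":"number"}},"required":["commands"]}

```bash
mkdir -p pics; ls; cat > h.py <<'E'
import numpy as np, cv2
from station import get_obs, read_camera
def cam(n,save=None):
    c=read_camera(n)
    if save: cv2.imwrite('pics/'+save,c['img'][:,:,::-1])
    return c
def ray(c,u,v):
    K=np.array(c['camera_matrix']);d=np.array([c['k1'],0,0,0,0],float)
    p=cv2.undistortPoints(np.array([[[u,v]]],float),K,d)[0,0]
    T=np.array(c['pose']);return T[:3,3],T[:3,:3]@np.array([p[0],p[1],1])
def onz(c,u,v,z):
    o,d=ray(c,u,v);return o+d*(z-o[2])/d[2]
def proj(c,P):
    T=np.linalg.inv(np.array(c['pose']));P=np.atleast_2d(P)
    return cv2.projectPoints(P.astype(float),cv2.Rodrigues(T[:3,:3])[0],T[:3,3],np.array(c['camera_matrix']),np.array([c['k1'],0,0,0,0],float))[0][:,0]
def tri(c1,p1,c2,p2):
    o1,d1=ray(c1,*p1);o2,d2=ray(c2,*p2)
    s=np.linalg.lstsq(np.c_[d1,-d2],o2-o1,rcond=None)[0]
    a=o1+d1*s[0];b=o2+d2*s[1];return (a+b)/2,np.linalg.norm(a-b)
E
python3 - <<'E'
from h import *
import pickle
for n in('side','top'):
    c=cam(n); pickle.dump(c,open(n+'0.pkl','wb'))
    print(n,np.round(c['camera_matrix'],1),c['k1'],np.round(c['pose'],3))
    cv2.imwrite(f'pics/{n}0.png',cv2.resize(c['img'][:,:,::-1],(800,600),interpolation=cv2.INTER_CUBIC))
o=get_obs();print({k:np.round(v,3) for k,v in o.items()})
E
```

```text
pics
side [[416.8   0.  258.8]
 [  0.  416.8 196.1]
 [  0.    0.    1. ]] -0.149563578281985 [[-0.887 -0.336  0.317  0.276]
 [-0.462  0.66  -0.592  0.463]
 [-0.01  -0.672 -0.741  0.804]
 [ 0.     0.     0.     1.   ]]
top [[456.4   0.  258.2]
 [  0.  456.4 187.7]
 [  0.    0.    1. ]] -0.12063089422284842 [[ 0.011 -0.996  0.084  0.494]
 [-1.    -0.012 -0.008 -0.099]
 [ 0.009 -0.084 -0.996  1.254]
 [ 0.     0.     0.     1.   ]]
{'t': np.float64(0.1), 'q': array([ 1.049,  0.478,  0.022,  1.556, -0.012,  1.109, -0.083]), 'joint_vel': array([ 0.002, -0.002, -0.   , -0.002, -0.002,  0.001,  0.002]), 'joint_torque': array([ 3.0000e-03, -5.9777e+01,  1.6130e+00, -2.8196e+01,  1.3000e-02,
        5.0000e-03,  0.0000e+00]), 'eef_pos': array([ 0.271, -0.618,  0.23 ]), 'tool_rot': array([-0.001,  0.979,  0.205, -0.   ]), 'contact_force': array([ 0.575,  0.715, -0.043]), 'torque': array([-0.043,  0.03 ,  0.011]), 'grasp_force': np.float64(0.0), 'gripper_width': np.float64(1.0)}
```

View pics/side0.png

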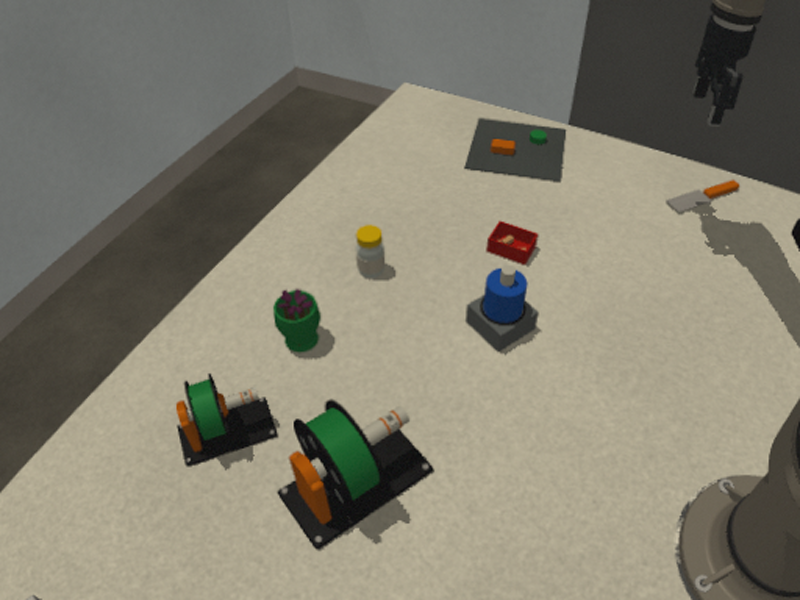

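View pics/top0.png

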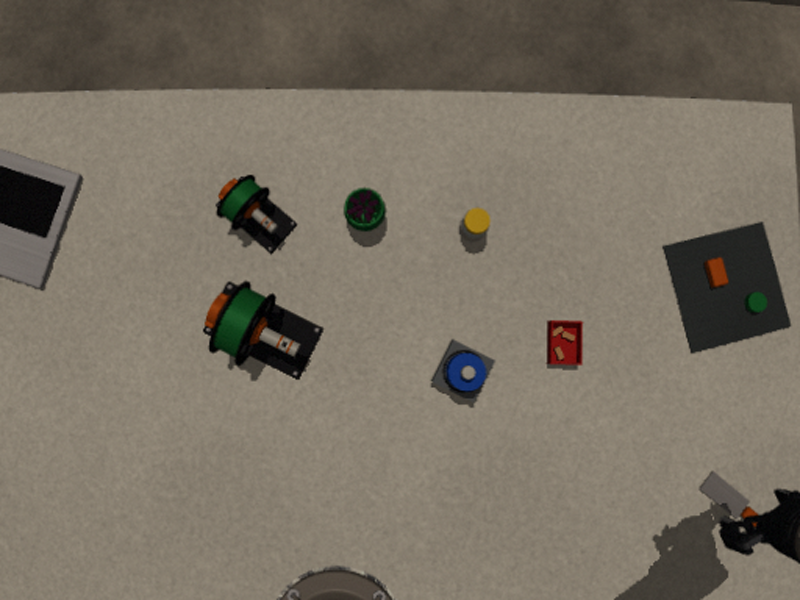

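Candidates (top-view picture pixels): large stand at (265,330) and small stand at (255,212), so I choose the large one. There is only one blue cover, at (467,372). The orange bits at (717,272) and (750,515) are look-alikes. I'll check the choice in one close crop.

```bash
python3 - <<'E'
from h import *
import pickle
s=pickle.load(open('side0.pkl','rb'));t=pickle.load(open('top0.pkl','rb'))
def cr(c,u,v,w,h,k=4):return cv2.resize(c['img'][v:v+h,u:u+w,::-1],None,fx=k,fy=k,interpolation=cv2.INTER_CUBIC)
a=np.hstack([cr(t,125,175,100,75),cr(s,175,245,100,75)])
b=np.hstack([cr(t,250,205,100,75),cr(s,275,160,100,75)])
cv2.imwrite('pics/crop1.png',np.vstack([a,b]))
E
```

```text
(no output)
```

View pics/crop1.png

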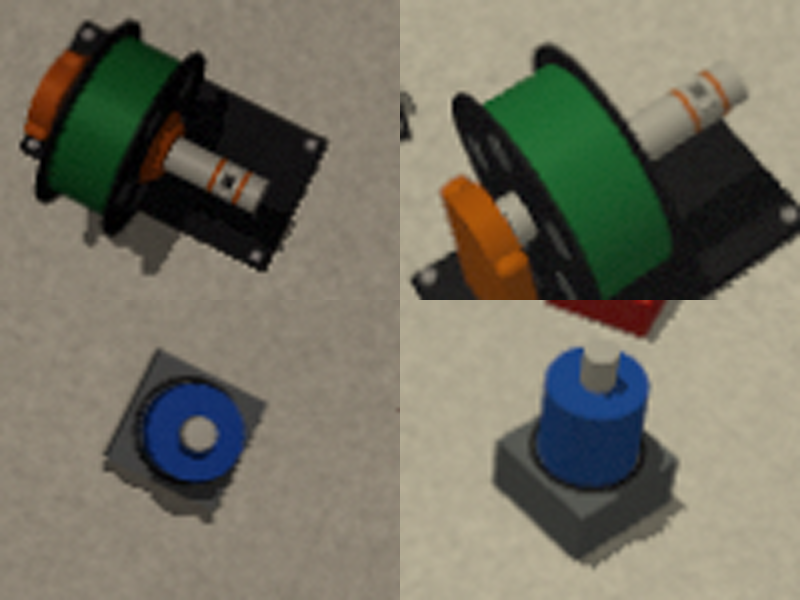

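```bash
python3 - <<'E'
from h import *
import pickle
from scipy.optimize import least_squares
s=pickle.load(open('side0.pkl','rb'));t=pickle.load(open('top0.pkl','rb'))
f=lambda u,v,ou,ov:((u+.5)/4-.5+ou,(v+.5)/4-.5+ov)
T=[((0,0,.107),f(228,182,125,175)),((.05,-.035,.01),f(326,138,125,175)),((-.05,-.035,.01),f(265,270,125,175))]
S=[((0,0,.107),f(300,90,175,245)),((-.05,-.035,.01),(276.5,298.9)),((-.05,.155,.01),(203.5,348.2)),((.05,.155,.01),(178.6,314.4))]
print('hole tri',tri(t,T[0][1],s,S[0][1]))
def W(p,L):
    c,n=np.cos(p[2]),np.sin(p[2]);L=np.array(L);return np.c_[L[:,0]*c-L[:,1]*n+p[0],L[:,0]*n+L[:,1]*c+p[1],L[:,2]]
def fun(p):
    return np.r_[(proj(t,W(p,[a for a,_ in T]))-[b for _,b in T]).ravel(),(proj(s,W(p,[a for a,_ in S]))-[b for _,b in S]).ravel()]
r=least_squares(fun,[.47,.1,.9],loss='soft_l1');print(r.x,np.degrees(r.x[2]),np.round(r.fun,1))
a=onz(t,*f(170,155,125,175),.107);b=onz(t,*f(262,192,125,175),.107);print('axle dir deg (y axis)',np.degrees(np.arctan2(*(a-b)[1::-1])) )
print('knob',onz(t,*f(199,132,250,205),.128))
C=[onz(t,*f(u,v,250,205),.042) for u,v in((158,50),(266,103),(105,168))];print('blk',np.round(C,3),[np.linalg.norm(C[0]-x) for x in C[1:]])
d=C[1]-C[0];print('edge deg',np.degrees(np.arctan2(d[1],d[0])), 'centre',(C[1]+C[2])/2)
print('side knob top',onz(s,*f(202,52,275,160),.128))
for n,u,v,z in(('planter',365,209,.06),('glue',477,220,.085),('bin',565,343,.03),('slot small',265,225,.05)):print(n,onz(t,u/1.5625,v/1.5625,z))
E
```

```text
hole tri (array([0.50481639, 0.08209128, 0.10796343]), np.float64(0.00443722268655511))
[ 0.50556463  0.08116077 -0.42654392] -24.439166616945258 [ 0.8  0.5  1.3  0.8  0.7  1.1 -1.2 -0.3  0.7 -0.5 -1.2  3.2 -2.7  0.3]
axle dir deg (y axis) 69.10430029044967
knob [ 0.46705912 -0.21082309  0.128     ]
blk [[ 0.519 -0.192  0.042]
 [ 0.485 -0.264  0.042]
 [ 0.441 -0.157  0.042]] [np.float64(0.0798707753413384), np.float64(0.08555283847516357)]
edge deg -115.54773060127154 centre [ 0.46259383 -0.2105649   0.042     ]
side knob top [ 0.46219256 -0.21217569  0.128     ]
planter [ 0.73777805 -0.04178521  0.06      ]
glue [ 0.71660829 -0.22959506  0.085     ]
bin [ 0.51450203 -0.38894185  0.03      ]
slot small [0.71033351 0.12986305 0.05      ]
```

```bash
cat >> h.py <<'E'
def go(P,yaw=None):
    """shift/turn in tool axes to world target P, closing axis (tool y) at yaw deg mod 180"""
    from scipy.spatial.transform import Rotation as R
    o=get_obs();q=o['tool_rot'];r=R.from_quat([q[1],q[2],q[3],q[0]])
    m=r.as_matrix();y=np.degrees(np.arctan2(m[1,1],m[0,1]))
    print('t',round(float(o['t']),2),'pos',np.round(o['eef_pos'],4),'yaw',round(y,2),'tilt',np.round(m[:,2],4),'shift',np.round(m.T@(np.array(P)-o['eef_pos']),4),end=' ')
    if yaw is not None: print('rz',-(((yaw-y)+90)%180-90),end='')
    print(' q7',round(float(o['q'][6]),3),'F',np.round(o['contact_force'],1),'w',round(float(o['gripper_width']),3))
E
python3 -c "
from h import *
go([.465,-.2115,.2],-66)
go([.465,-.2115,.106],64.5)"
```

```text
t 0.1 pos [ 0.2712 -0.6175  0.2304] yaw -66.29 tilt [-7.0e-04  1.5e-03 -1.0e+00] shift [ 0.3407 -0.2938  0.0309] rz -0.28998601619962017 q7 -0.083 F [ 0.6  0.7 -0. ] w 1.0
t 0.1 pos [ 0.2712 -0.6175  0.2304] yaw -66.29 tilt [-7.0e-04  1.5e-03 -1.0e+00] shift [ 0.3407 -0.2936  0.1249] rz 49.210013983800366 q7 -0.083 F [ 0.6  0.7 -0. ] w 1.0
```

Call:
arm_command --commands '[0.34,-0.293,0.03,0,0,0,0.7,0.34,-0.293,0.03,0,0,0,0.7,0.34,-0.293,0.03,0,0,0,0.7,0.34,-0.293,0.03,0,0,0,0.7,0.34,-0.293,0.03,0,0,0,0.7,0.34,-0.293,0.03,0,0,0,0.7,0.34,-0.293,0.03,0,0,0,0.7,0.34,-0.293,0.03,0,0,0,0.7]' --force 30

```text
t: 0.9
eef_pos: [0.4438, -0.256, 0.2044]
tool_rot: [0.0, 0.979, 0.205, -0.0]
contact_force: [1.0, -0.5, 0.0]
gripper_width: 0.705
grasp_force: 0.0
```

Call:
arm_command --commands '[0,0,0,0,0,0,0.7,0,0,0,0,0,0,0.7,0,0,0,0,0,0,0.7]'

```text
t: 1.2
eef_pos: [0.4428, -0.2592, 0.2045]
tool_rot: [0.0, 0.979, 0.205, -0.0]
contact_force: [-0.6, -0.4, -0.0]
gripper_width: 0.697
grasp_force: 0.0
```

```bash
python3 -c "
from h import *
go([.465,-.2115,.106],-66)"
```

```text
t 1.2 pos [ 0.4428 -0.2592  0.2045] yaw -66.39 tilt [-6.e-04 -5.e-04 -1.e+00] shift [ 0.0395 -0.0348  0.0985] rz -0.3902000273283619 q7 -0.796 F [-0.6 -0.4 -0. ] w 0.697
```

Call:
arm_command --commands '[0.039,-0.035,0,0,0,0,0.7,0.039,-0.035,0,0,0,0,0.7,0.039,-0.035,0.03,0,0,0,0.7,0.039,-0.035,0.06,0,0,0,0.7,0.039,-0.035,0.08,0,0,0,0.7,0.039,-0.035,0.098,0,0,0,0.7,0.039,-0.035,0.098,0,0,0,0.7,0.039,-0.035,0.098,0,0,0,0.7]'

```text
t: 2.0
eef_pos: [0.4648, -0.2113, 0.1068]
tool_rot: [0.0, 0.979, 0.204, -0.0]
contact_force: [0.6, 0.2, 0.1]
gripper_width: 0.703
grasp_force: 0.0
```

Call:
arm_command --commands '[0,0,0,0,0,0,0,0,0,0,0,0,0,0,0,0,0,0,0,0,0,0,0,0,0,0,0,0,0,0,0,0,0,0,0,0,0,0,0,0,0,0,0,0,0,0,0,0,0,0,0,0,0,0,0,0]' --force 30

```text
t: 2.8
eef_pos: [0.4659, -0.2106, 0.1073]
tool_rot: [0.001, 0.979, 0.205, 0.001]
contact_force: [0.6, -0.6, 6.0]
gripper_width: 0.243
grasp_force: 30.8
```

```bash
python3 -c "
from h import *
go([.60,-.10,.196],-66)
s=cam('side');t=cam('top')
def cr(c,P,k=4):
    u,v=proj(c,P)[0].astype(int);u-=50;v-=50
    return cv2.resize(c['img'][v:v+100,u:u+100,::-1],None,fx=k,fy=k,interpolation=cv2.INTER_CUBIC)
cv2.imwrite('pics/g1.png',np.hstack([cr(t,[.465,-.21,.1]),cr(s,[.465,-.21,.1])]))
"
```

```text
t 2.8 pos [ 0.4659 -0.2106  0.1073] yaw -66.29 tilt [ 1.5e-03 -7.0e-04 -1.0e+00] shift [ 0.1674 -0.0472 -0.0886] rz -0.29454886223244614 q7 -0.944 F [ 0.6 -0.6  6. ] w 0.243
```

View pics/g1.png

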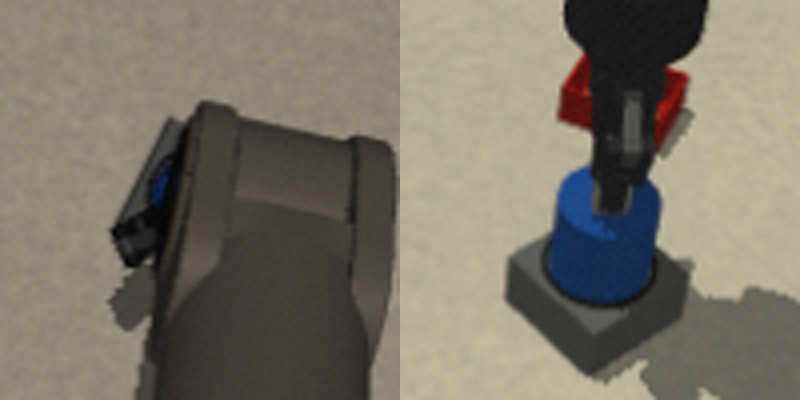

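The knob is between the fingers: in the right-hand picture the fingertips rest at about (610,195) on the cover top, and the width and grip force agree. I'll lift it and carry it to bare table.

Call:
arm_command --commands '[0,0,-0.02,0,0,0,0,0,0,-0.05,0,0,0,0,0,0,-0.08,0,0,0,0,0,0,-0.1,0,0,0,0,0,0,-0.1,0,0,0,0,0.03,-0.01,-0.1,0,0,0,0,0.06,-0.02,-0.1,0,0,0,0,0.09,-0.03,-0.1,0,0,0,0]'

```text
t: 3.7
eef_pos: [0.5353, -0.1457, 0.2053]
tool_rot: [-0.0, 0.979, 0.205, -0.001]
contact_force: [0.2, -1.3, -1.1]
gripper_width: 0.244
grasp_force: 30.3
```

Call:
arm_command --commands '[0.03,-0.008,0,0,0,0,0,0.06,-0.015,0,0,0,0,0,0.077,-0.017,0,0,0,0,0,0.077,-0.017,0,0,0,0,0,0.077,-0.017,0.03,0,0,0,0,0.077,-0.017,0.06,0,0,0,0,0.077,-0.017,0.06,0,0,0,0,0.077,-0.017,0.06,0,0,0,0]'

```text
t: 4.5
eef_pos: [0.598, -0.1007, 0.1461]
tool_rot: [-0.0, 0.979, 0.205, -0.001]
contact_force: [0.2, 0.2, 0.7]
gripper_width: 0.247
grasp_force: 30.3
```

```bash
python3 -c "
from h import *
go([.60,-.10,.0653],-66)
s=cam('side');t=cam('top')
def cr(c,P,k=4):
    u,v=proj(c,P)[0].astype(int);u-=50;v-=50
    return cv2.resize(c['img'][v:v+100,u:u+100,::-1],None,fx=k,fy=k,interpolation=cv2.INTER_CUBIC)
import pickle
pickle.dump((s,t),open('g2.pkl','wb'))
cv2.imwrite('pics/g2.png',np.hstack([cr(t,[.465,-.21,.06]),cr(s,[.54,-.16,.06])]))
"
```

```text
t 4.5 pos [ 0.598  -0.1007  0.1461] yaw -66.34 tilt [-0.0024 -0.     -1.    ] shift [0.0023 0.0003 0.0808] rz -0.33855218469865633 q7 -1.203 F [0.2 0.2 0.7] w 0.247
```

View pics/g2.png

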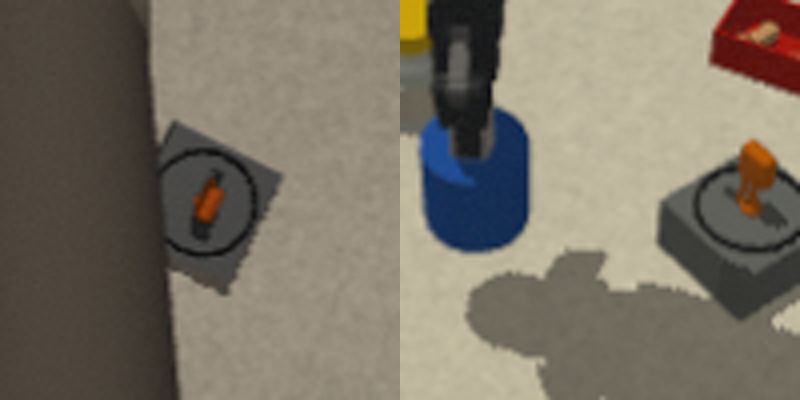

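The clip stands in the slot: tab at (208,203) in the left crop, long side along about −26°. The cover hangs upright. I'll lower it.

Call:
arm_command --commands '[0,0,0.025,0,0,0,0,0,0,0.05,0,0,0,0,0,0,0.07,0,0,0,0,0,0,0.076,0,0,0,0,0,0,0.08,0,0,0,0,0,0,0.081,0,0,0,0,0,0,0.081,0,0,0,0]'

```text
t: 5.3
eef_pos: [0.6, -0.1001, 0.0668]
tool_rot: [0.0, 0.979, 0.205, 0.001]
contact_force: [0.6, 0.6, -0.1]
gripper_width: 0.245
grasp_force: 30.3
```

Call:
arm_command --commands '[0,0,0,0,0,0,0.3,0,0,0,0,0,0,0.5,0,0,0,0,0,0,0.6,0,0,0,0,0,0,0.6,0,0,-0.03,0,0,0,0.6,0,0,-0.07,0,0,0,0.6,0,0,-0.115,0,0,0,0.6,0,0,-0.115,0,0,0,0.6]'

```text
t: 6.1
eef_pos: [0.6033, -0.1002, 0.1874]
tool_rot: [0.002, 0.979, 0.205, 0.005]
contact_force: [1.2, -0.0, -0.6]
gripper_width: 0.598
grasp_force: 0.0
```

```bash
python3 -c "
from h import *
go([.465,-.211,.18],64.5)
go([.40,-.32,.18],64.5)"
```

```text
t 6.1 pos [ 0.6033 -0.1002  0.1874] yaw -66.3 tilt [ 0.0115 -0.0011 -0.9999] shift [-0.1712  0.0458  0.0059] rz 49.19548275250182 q7 -1.193 F [ 1.2 -0.  -0.6] w 0.598
t 6.1 pos [ 0.6033 -0.1002  0.1874] yaw -66.3 tilt [ 0.0115 -0.0011 -0.9999] shift [-0.2745  0.1195  0.0053] rz 49.19548275250182 q7 -1.193 F [ 1.2 -0.  -0.6] w 0.598
```

Call:
arm_command --commands '[-0.04,0.01,0,0,0,8,0.6,-0.08,0.02,0,0,0,16,0.6,-0.12,0.03,0,0,0,24,0.6,-0.16,0.043,0,0,0,32,0.6,-0.172,0.046,0,0,0,40,0.6,-0.172,0.046,0,0,0,48,0.6,-0.172,0.046,0,0,0,48.5,0.6,-0.172,0.046,0,0,0,48.5,0.6]'

```text
t: 6.9
eef_pos: [0.4604, -0.2109, 0.1805]
tool_rot: [-0.0, 0.977, -0.213, 0.0]
contact_force: [-0.3, -0.0, 0.9]
gripper_width: 0.599
grasp_force: 0.0
```

```bash
python3 - <<'E'
from h import *
import pickle
from scipy.optimize import least_squares
s,t=pickle.load(open('g2.pkl','rb'))
def mask(c):
    h=cv2.cvtColor(c['img'],cv2.COLOR_RGB2HSV);m=cv2.inRange(h,(3,150,60),(20,255,255))
    u,v=proj(c,[.465,-.21,.07])[0].astype(int);k=np.zeros_like(m);k[v-22:v+22,u-22:u+22]=1;return m*k
def W(x,y,a,z0=.068,z1=.094):
    c,n=np.cos(a),np.sin(a);return np.array([[x+i*c-j*n,y+i*n+j*c,z] for i in(-.012,.012) for j in(-.006,.006) for z in(z0,z1)])
def hull(c,p,sh,k=8):
    q=proj(c,W(*p));m=np.zeros((384*1,512*1),np.float32)
    return q
mt=mask(t);ms=mask(s);print(mt.astype(bool).sum(),ms.astype(bool).sum())
def ren(c,p):
    q=cv2.convexHull(((proj(c,W(*p)).astype(np.float32))*8+3.5).astype(np.int32))
    m=np.zeros((384*8,512*8),np.uint8);cv2.fillConvexPoly(m,q,255);return cv2.resize(m,(512,384),interpolation=cv2.INTER_AREA)/255.
best=[]
# side: only rows above tab bottom counted -> ignore legs by masking rows below tab hull
from scipy.optimize import minimize
def cost(p):
    p=(p[0]/1000,p[1]/1000,np.radians(p[2]))
    a=ren(t,p);b=ren(s,p)
    rows=np.where(b.max(1)>0)[0].max()-2
    sb=(ms>0)*1.;e=np.abs(b-sb);e[rows:]=0
    return np.abs(a-(mt>0)).sum()+e.sum()
for st in([465,-211,-25],[467,-209,-20],[463,-212,-30]):
    r=minimize(cost,st,method='Nelder-Mead',options=dict(initial_simplex=np.array([st,np.add(st,[4,0,0]),np.add(st,[0,4,0]),np.add(st,[0,0,6])])));print(r.x,r.fun)
go([.465,-.211,.062],64.5)
E
```

```text
51 118
[ 464.28254927 -211.14836244  -31.09549609] 50.25098039215686
[ 464.87689173 -211.01361346  -20.52385187] 52.06666666666666
[ 464.43322639 -211.53002964  -31.13908624] 50.34901960784313
t 6.9 pos [ 0.4604 -0.2109  0.1805] yaw -114.56 tilt [ 1.e-04  0.e+00 -1.e+00] shift [ 0.0042 -0.0018  0.1185] rz 0.9405112566967091 q7 -1.705 F [-0.3 -0.   0.9] w 0.599
```

Call:
arm_command --commands '[0.004,-0.002,0,0,0,0.9,0.6,0.004,-0.002,0.02,0,0,0.9,0.6,0.004,-0.002,0.05,0,0,0.9,0.6,0.004,-0.002,0.08,0,0,0.9,0.6,0.004,-0.002,0.105,0,0,0.9,0.6,0.004,-0.002,0.116,0,0,0.9,0.6,0.004,-0.002,0.116,0,0,0.9,0.6,0.004,-0.002,0.116,0,0,0.9,0.6]'

```text
t: 7.7
eef_pos: [0.4654, -0.2113, 0.0653]
tool_rot: [0.0, 0.975, -0.222, 0.0]
contact_force: [0.5, 0.1, 0.5]
gripper_width: 0.6
grasp_force: 0.0
```

Call:
arm_command --commands '[0,0,0,0,0,0,0.1,0,0,0,0,0,0,0,0,0,0,0,0,0,0,0,0,0,0,0,0,0,0,0,0,0,0,0,0,0,0,0,0,0,0,0,0,0,0,0,0,0,0]' --force 70

```text
t: 8.4
eef_pos: [0.4652, -0.2116, 0.0655]
tool_rot: [0.0, 0.975, -0.222, 0.001]
contact_force: [-0.6, 0.4, 6.2]
gripper_width: 0.128
grasp_force: 69.0
```

Call:
arm_command --commands '[0,0,-0.015,0,0,0,0,0,0,-0.035,0,0,0,0,0,0,-0.06,0,0,0,0,0,0,-0.09,0,0,0,0,0,0,-0.12,0,0,0,0,0,0,-0.14,0,0,0,0,0,0,-0.14,0,0,0,0]'

```text
t: 9.1
eef_pos: [0.4663, -0.2117, 0.2075]
tool_rot: [0.0, 0.975, -0.222, 0.003]
contact_force: [-0.4, 0.0, 0.1]
gripper_width: 0.124
grasp_force: 68.2
```

```bash
python3 -c "
from h import *
go([.505,.0815,.205],66)"
```

```text
t 9.1 pos [ 0.4663 -0.2117  0.2075] yaw -115.7 tilt [ 0.0053 -0.0017 -1.    ] shift [-0.0922 -0.281   0.0022] rz -1.6970219704778629 q7 -1.724 F [-0.4  0.   0.1] w 0.124
```

Call:
arm_command --commands '[-0.013,-0.04,0,0,0,0,0,-0.026,-0.08,0,0,0,0,0,-0.04,-0.12,0,0,0,0,0,-0.053,-0.16,0,0,0,0,0,-0.066,-0.2,0,0,0,0,0,-0.08,-0.24,0,0,0,-1.5,0,-0.092,-0.279,0,0,0,-1.5,0,-0.092,-0.279,0,0,0,-1.5,0]'

```text
t: 9.9
eef_pos: [0.5022, 0.087, 0.2038]
tool_rot: [-0.001, 0.979, -0.205, -0.001]
contact_force: [0.1, 0.3, 0.3]
gripper_width: 0.127
grasp_force: 68.4
```

Call:
arm_command --commands '[0,0,0,0,0,0,0,0,0,0,0,0,0,0,0,0,0,0,0,0,0]'

```text
t: 10.2
eef_pos: [0.5024, 0.0785, 0.2042]
tool_rot: [0.0, 0.978, -0.211, -0.0]
contact_force: [-0.7, 0.0, -0.3]
gripper_width: 0.127
grasp_force: 68.4
```

```bash
python3 -c "
from h import *
import pickle
go([.505,.0815,.205],66)
s=cam('side');t=cam('top');pickle.dump((s,t),open('g3.pkl','wb'))
def cr(c,P,k=8):
    u,v=proj(c,P)[0].astype(int);u-=25;v-=37
    print(u,v);return cv2.resize(c['img'][v:v+75,u:u+50,::-1],None,fx=k,fy=k,interpolation=cv2.INTER_CUBIC)
cv2.imwrite('pics/g3.png',np.hstack([cr(t,[.505,.08,.14]),cr(s,[.505,.08,.14])]))
"
```

```text
t 10.2 pos [0.5024 0.0785 0.2042] yaw -114.33 tilt [-8.e-04 -7.e-04 -1.e+00] shift [ 0.0012 -0.0038 -0.0008] rz -0.3274180820020547 q7 -2.337 F [-0.7  0.  -0.3] w 0.127
155 183
223 220
```

View pics/g3.png

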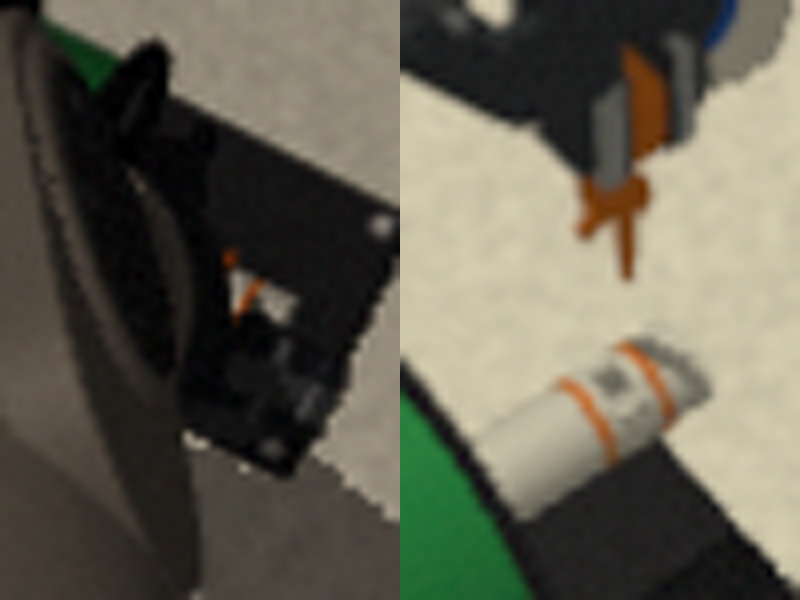

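The side view (right half) shows the tip at (627,280) and the hole at (610,378), with the bent leg to the left, on the +x side. The top view is blocked by the arm.

```bash
python3 -c "
from h import *
import pickle
s,t=pickle.load(open('g3.pkl','rb'))
f=lambda u,v:((u+.5)/8-.5+223,(v+.5)/8-.5+220)
a=onz(s,*f(227,280),.1467);b=onz(s,*f(210,378),.107)
print('tip',a,'hole side',b,'need',(b-a)[:2])
t0=pickle.load(open('top0.pkl','rb'));s0=pickle.load(open('side0.pkl','rb'))
print('hole top',onz(t0,182,220.4,.107))
P=[onz(s,*f(u,v),.107) for u,v in((575,360),(637,345),(590,383))][:0]
# axle direction: band crossings on the upper/lower silhouettes in the side view
A=onz(s,*f(160,381),.107);B=onz(s,*f(222,346),.107);print('band top dir',np.degrees(np.arctan2(*(A-B)[1::-1])),np.linalg.norm(A-B))
A=onz(s,*f(212,462),.095);B=onz(s,*f(270,422),.095);print('band low dir',np.degrees(np.arctan2(*(A-B)[1::-1])),np.linalg.norm(A-B))
C=[0,0,0];go([.505,.0815,.205],66)
"
```

```text
tip [0.5012067  0.07669919 0.1467    ] hole side [0.50481868 0.08084711 0.107     ] need [0.00361198 0.00414792]
hole top [0.506173   0.08220854 0.107     ]
band top dir 61.392628648053915 0.01818020769275145
band low dir 66.30375537652513 0.018192571783922574
t 10.3 pos [0.5026 0.0789 0.2045] yaw -114.31 tilt [-3.e-04 -4.e-04 -1.e+00] shift [ 0.0012 -0.0034 -0.0005] rz -0.31132371342505394 q7 -2.337 F [-0.  -0.6 -0.3] w 0.127
```

Call:
arm_command --commands '[0.0016,-0.0047,0,0,0,0,0,0.0016,-0.0047,0.01,0,0,0,0,0.0016,-0.0047,0.02,0,0,0,0,0.0016,-0.0047,0.029,0,0,0,0,0.0016,-0.0047,0.029,0,0,0,0,0.0016,-0.0047,0.029,0,0,0,0]'

```text
t: 10.9
eef_pos: [0.5058, 0.0837, 0.1751]
tool_rot: [0.0, 0.978, -0.21, -0.0]
contact_force: [0.4, 1.2, -0.2]
gripper_width: 0.124
grasp_force: 68.4
```

```bash
python3 -c "
from h import *
import pickle
go([.506,.0825,.175],66)
s=cam('side');pickle.dump(s,open('g4.pkl','wb'))
u,v=proj(s,[.505,.08,.13])[0].astype(int);u-=25;v-=22
print(u,v);cv2.imwrite('pics/g4.png',cv2.resize(s['img'][v:v+45,u:u+60,::-1],None,fx=12,fy=12,interpolation=cv2.INTER_CUBIC))
"
```

```text
t 10.9 pos [0.5058 0.0837 0.1751] yaw -114.19 tilt [-1.e-03 -2.e-04 -1.e+00] shift [0.0007 0.001  0.0001] rz -0.19079927830182442 q7 -2.355 F [ 0.4  1.2 -0.2] w 0.124
223 237
```

View pics/g4.png

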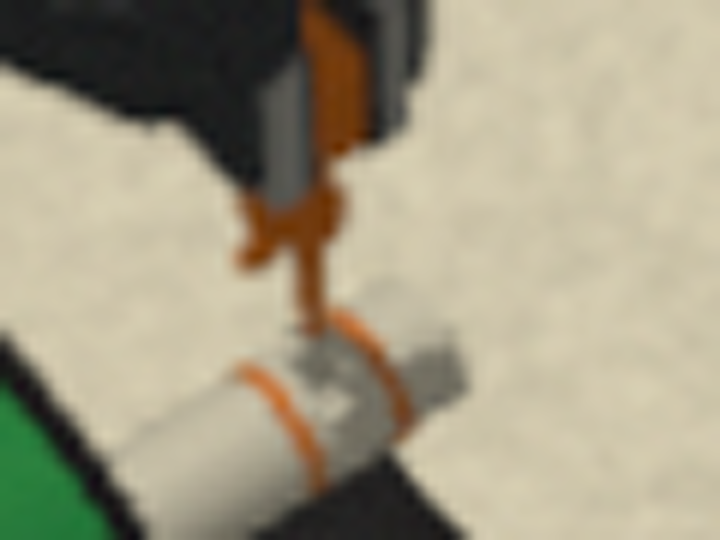

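```bash
python3 -c "
from h import *
import pickle
s=pickle.load(open('g4.pkl','rb'))
f=lambda u,v:((u+.5)/12-.5+223,(v+.5)/12-.5+237)
a=onz(s,*f(312,331),.1176)
for q in((315,364),(321,365)):print(onz(s,*f(*q),.107)-a)
go([.506,.0825,.175],66)
"
```

```text
[ 5.03310199e-05 -4.82582075e-04 -1.06000000e-02]
[-0.00091494 -0.0007625  -0.0106    ]
t 10.95 pos [0.5061 0.0838 0.1756] yaw -114.19 tilt [-0.  0. -1.] shift [0.0004 0.0013 0.0006] rz -0.1888736408374143 q7 -2.355 F [-0.4  0.2 -0.4] w 0.128
```

Call:
arm_command --commands '[0,0.0007,0.004,0,0,0,0,0,0.0007,0.008,0,0,0,0,0,0.0007,0.011,0,0,0,0,0,0.0007,0.013,0,0,0,0,0,0.0007,0.015,0,0,0,0,0,0.0007,0.017,0,0,0,0,0,0.0007,0.017,0,0,0,0]'

```text
t: 11.65
eef_pos: [0.5056, 0.0831, 0.1584]
tool_rot: [0.0, 0.978, -0.21, -0.0]
contact_force: [1.5, -0.1, -1.4]
gripper_width: 0.128
grasp_force: 68.4
```

Call:
arm_command --commands '[0,0,0.003,0,0,0,0,0,0,0.006,0,0,0,0,0,0,0.008,0,0,0,0,0,0,0.01,0,0,0,0,0,0,0.012,0,0,0,0,0,0,0.012,0,0,0,0]'

```text
t: 12.25
eef_pos: [0.5063, 0.083, 0.1466]
tool_rot: [-0.0, 0.978, -0.21, 0.0]
contact_force: [1.6, -0.8, -0.2]
gripper_width: 0.128
grasp_force: 68.4
```

Call:
arm_command --commands '[0,0,0.003,0,0,0,0,0,0,0.006,0,0,0,0,0,0,0.008,0,0,0,0,0,0,0.01,0,0,0,0,0,0,0.01,0,0,0,0]'

```text
t: 12.75
eef_pos: [0.5054, 0.0829, 0.136]
tool_rot: [0.0, 0.978, -0.21, -0.0]
contact_force: [4.0, -2.0, -3.3]
gripper_width: 0.129
grasp_force: 68.2
```

Call:
arm_command --commands '[0,0,0.002,0,0,0,0,0,0,0.004,0,0,0,0,0,0,0.005,0,0,0,0,0,0,0.006,0,0,0,0,0,0,0.006,0,0,0,0]'

```text
t: 13.25
eef_pos: [0.5057, 0.0833, 0.1305]
tool_rot: [-0.0, 0.978, -0.209, -0.0]
contact_force: [3.0, 0.1, -1.5]
gripper_width: 0.132
grasp_force: 68.5
```

Push until the collar gives a clear stop.

Call:
arm_command --commands '[0,0,0.001,0,0,0,0,0,0,0.002,0,0,0,0,0,0,0.002,0,0,0,0,0,0,0.002,0,0,0,0]'

```text
t: 13.65
eef_pos: [0.5059, 0.0833, 0.1301]
tool_rot: [0.0, 0.978, -0.21, 0.0]
contact_force: [-3.2, -1.3, 14.0]
gripper_width: 0.123
grasp_force: 71.0
```

```bash
python3 -c "
from h import *
go([.506,.0825,.1305],66)
s=cam('side')
u,v=proj(s,[.505,.08,.12])[0].astype(int);u-=25;v-=22
print(u,v);cv2.imwrite('pics/g5.png',cv2.resize(s['img'][v:v+45,u:u+60,::-1],None,fx=12,fy=12,interpolation=cv2.INTER_CUBIC))
"
```

```text
t 13.65 pos [0.5059 0.0833 0.1301] yaw -114.2 tilt [ 5.e-04 -1.e-04 -1.e+00] shift [ 0.0004  0.0007 -0.0004] rz -0.19743785959417437 q7 -2.374 F [-3.2 -1.3 14. ] w 0.123
223 240
```

View pics/g5.png

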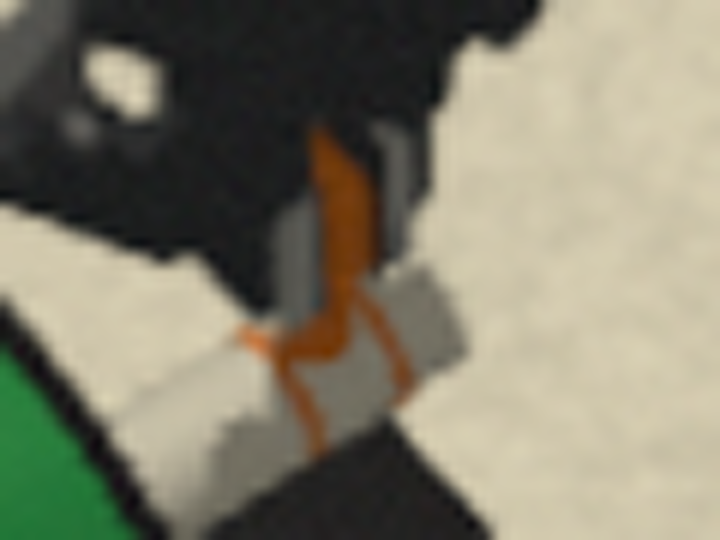

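The clip stopped firmly at the computed home height (14 N), and the collar meets the axle at (315,350). I'll release with a small opening and go up.

Call:
arm_command --commands '[0,0,-0.001,0,0,0,0.3,0,0,-0.001,0,0,0,0.35,0,0,-0.001,0,0,0,0.35,0,0,-0.001,0,0,0,0.35,0,0,-0.03,0,0,0,0.35,0,0,-0.07,0,0,0,0.35,0,0,-0.11,0,0,0,0.35,0,0,-0.12,0,0,0,0.35]'

```text
t: 14.5
eef_pos: [0.5078, 0.0839, 0.2529]
tool_rot: [-0.001, 0.978, -0.21, 0.003]
contact_force: [-0.1, 0.8, 0.7]
gripper_width: 0.35
grasp_force: 0.0
```

Call:
arm_command --commands '[0.05,0.04,0,0,0,0,0.35,0.02,0.08,0,0,0,0,0.35,0,0.12,0,0,0,0,0.35,-0.02,0.16,0,0,0,0,0.35,-0.02,0.2,0,0,0,0,0.35,-0.02,0.24,0,0,0,0,0.35,-0.02,0.28,0,0,0,0,0.35,-0.02,0.28,0,0,0,0,0.35]'

```text
t: 15.3
eef_pos: [0.3698, -0.1682, 0.248]
tool_rot: [0.001, 0.977, -0.213, -0.001]
contact_force: [-0.0, 0.8, -0.3]
gripper_width: 0.352
grasp_force: 0.0
```

Call:
arm_command --commands '[0,0.05,0,0,0,0,0.35,0,0.1,0,0,0,0,0.35,0,0.1,0,0,0,0,0.35,0,0.1,0,0,0,0,0.35,0,0.1,0,0,0,0,0.35]'

```text
t: 15.8
eef_pos: [0.3323, -0.2541, 0.2482]
tool_rot: [-0.0, 0.978, -0.209, -0.0]
contact_force: [0.7, -1.0, -1.3]
gripper_width: 0.354
grasp_force: 0.0
```

```bash
python3 -c "
from h import *
go([.5,-.2,.25])
s=cam('side');t=cam('top')
def cr(c,P,w,h,k):
    u,v=proj(c,P)[0].astype(int);u-=w//2;v-=h//2
    return cv2.resize(c['img'][v:v+h,u:u+w,::-1],None,fx=k,fy=k,interpolation=cv2.INTER_CUBIC)
H=[.505,.082,.12]
a=np.hstack([cr(t,H,40,30,10),cr(s,H,40,30,10)])
b=np.hstack([cr(t,[.57,-.1,0],200,150,2),cr(s,[.57,-.1,0],200,150,2)])
cv2.imwrite('pics/fin.png',np.vstack([a,b]))
"
```

```text
t 15.8 pos [ 0.3323 -0.2541  0.2482] yaw -114.1 tilt [-6.e-04  7.e-04 -1.e+00] shift [ 0.131  -0.1179 -0.0018]  q7 -1.483 F [ 0.7 -1.  -1.3] w 0.354
```

View pics/fin.png

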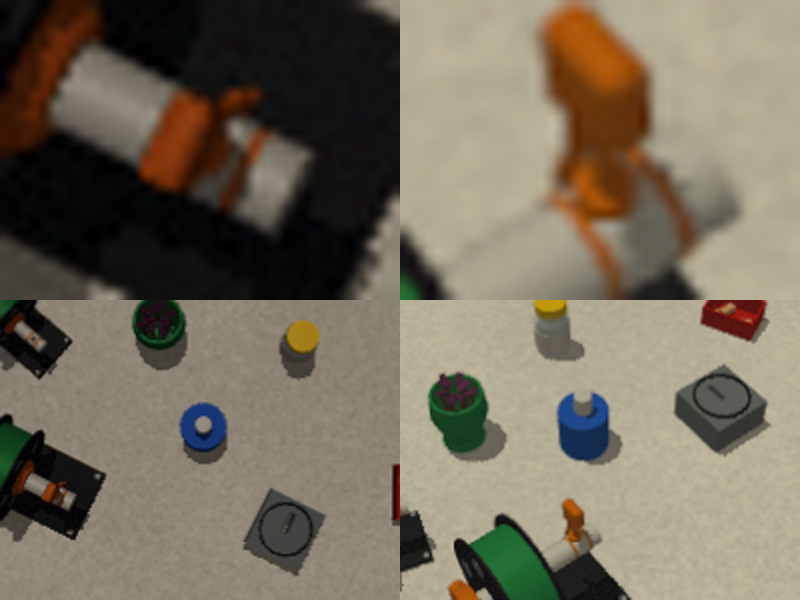

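The final picture shows the clip upright on the axle between the bands, its collar seated and the bent leg outside the axle at (240,100) in the top crop. The cover stands upright at (203,430) in the lower left crop. The planter, glue jar and bin show no sign of being disturbed, and the arm is clear.

```bash
python3 -c "
from station import hand_in
print(hand_in())"
```

```text
the job is handed in; nothing more can be done
None
```

The job is handed in at about 16 s robot time: the cover stands upright on the bare table and the R-clip is home in the larger stand's axle. The planter, jar and bin were left alone, and the gripper touches nothing.

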